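# Unpin and open the transit case

## Robot

A 6-joint arm with a two-finger parallel gripper is mounted at the origin on a cart in front of the work surface, level with it; the furniture and walls round the work are solid. World frame = base frame: x ahead of the robot, y to its left, z up, the work surface at z = 0. Lengths are in m, angles in rad, forces in N, time in s.
With the tool pointing down it reaches from about 0.375 to 0.9 m from the base axis. Payload 3.1 kg.
Tool frame: the origin (TCP) lies at the centre of the arm's flange, where the gripper is bolted on; the fingertips stand 182 mm ahead of it and the grasp point (between the pads) lies 164 mm ahead of it; z points along the fingers, x is the direction in which the jaws open and shut, and the axes are right-handed (so a half turn about z gives the same grasp; the last joint's range is limited). The gripper opens to 87 mm and grips with 3 to 60 N. Pads are 19 mm wide; open, the fingers measure 117 mm over their backs; the gripper's body (75 mm by 190 mm) begins 51 mm behind the grasp point.
Start: joints at [0.981, 0.527, 1.433, -0, 1.181, -0.178], TCP at [0.25, 0.573, 0.405] pointing down, gripper open.
Joint ranges: [-3.08, 3.08], [-0.75, 2.2], [0.22, 2.44], [-1.43, 4.57], [0, 2.65], [-2.85, 2.85]. Speed limits (rad/s): [2.79, 2.79, 3.14, 3.14, 3.14, 3.14].

## Interface

Orientations are given as a unit quaternion [x, y, z, w].
In Python, from rig import status, eyes, robot gives the robot as it stands. The module is installed in compiled form; this text tells all that it offers.
- The arm moves only by the tool step_arm, never from a script. Its argument "steps" is a list of rows, each a list of 7 numbers: the closure, from -1 (fully open) to 1 (shut), so that 0 is half open, then the shift along the tool's x, y, z each as a share of 0.025 m, from -1 to 1, then the turn, a rotation vector about the tool's x, y, z each as a share of 8 degrees, from -1 to 1. In form: [[jaw, dx, dy, dz, rx, ry, rz], ...]. A call has exactly 10 rows; each row shifts and turns the commanded pose from where the row before left it, along the tool's axes as they then stand; what a row does not reach is not made up. A row lasts 1/10 s, in which the tool goes at most 50 mm and 8.59 degrees, less where a joint would pass 70% of its speed; a pose out of reach is approached as far as the arm can. A call with a number of a shift or a turn outside -1 to 1 is refused whole. A call with a gripper value outside its range is refused whole. The fingers move at their own pace and stop on an object; "squeeze" is the grip in N (left out, the last holds). Time passes only in rows, so rows that do not move let the fingers close, or fill a call up. It gives the time, the measured TCP pose, the force and the opening at its end, in the units of the state.
- status.get_obs(): the state, without advancing time (a new reading comes with each control period).
- eyes.camera(name): name is "scene" or "side" or "wrist"; returns (picture, depth): 400x640x3 uint8, red, green, blue; 400x640 float32, m along the optical axis (not along the pixel's ray), 0 where there is no reading.
- eyes.camera_info(name): a dict with "K" (3x3 intrinsics, pixels), "R" (3x3) and "t" (3): a world point X has camera coordinates R X + t. Camera axes: x right, y down, z forward; pixel columns grow to the right and rows downward; lengths in m; the calibration is good to about 2 mm. A picture is of the moment at which its call begins: read the wrist's pose just before it. camera_info takes no time and is no camera call; for the wrist camera it gives the pose at the moment of the call.
- robot.hand_in(): hands the job in, once; it reports no verdict.
The state is a dict: "time": time; "q": joint angles; "joint_velocities": joint speeds; "joint_torque": joint torques, N m; "position": TCP position; "tool_rot": TCP orientation; "ft_force": force on the tool from outside, world axes, zero at the start; "moment": the same for the moment, N m; "grip_width": finger opening in m.
Only numpy, scipy, OpenCV 4.12 (cv2) and the standard library are available. Lean on these libraries where they do the work, as an engineer would, in place of code of your own. Each camera call takes 0.05 s, during which the arm holds its last target.

## Task

The blue-lidded transit case of spare optics is locked by a pin through its hasp staple. Draw the pin out by its red grip and lay it wholly inside the aluminium tray, then lift the lid by its black handle until it stands upright and leave it standing open. Do not disturb the pliers, the dropper bottle or the tape roll.

Things in the scene. Friction and masses are not known exactly. Their poses are not given: they have to be found in the camera images.
- case: transit case, grey with a blue lid, 120 deep (x) x 220 wide (y) x 72 mm high without its 8 mm lid, fixed to the desk; origin under its centre, its front (-x) faces the robot. The lid's steel hasp plate (84 wide in y, 4 thick, top 84 mm above the desk) juts 48 mm out in front of the case, centred 50 mm left (+y) of its middle. Only the staple, the pin and its grip stand higher
- staple (a point): centre of the opening of the steel staple, at (-85, 50, 89) mm of the case; fixed. The staple is an upright U of 6 mm wire that stands up through a slot in the hasp plate, top 107 mm above the desk; its opening, 15 mm wide (x) and 16 mm high above the plate, is passed by the pin along the case's y
- pin: loose pin, about 90 g, 141 mm long: steel shaft 10 x 10 mm from y = -45 to 60, at its +y end an upright red grip. Origin on the shaft's underside. At first it lies through the staple on the hasp plate, headed as the case (grip to the left), origin within 6 mm of the staple along y. Play 2 mm sideways, 6 up; slides freely. Free of the staple once drawn 60 mm along its +y. Mass centre y = 22
- pin_grip (a point): point in the pin's red grip, at (0, 78, 27) mm of the pin. The grip is 12 (x) x 36 (y) mm and 42 mm high (z = 0 to 42 of the pin, y = 60 to 96); fingers can pinch its 12 mm thickness from above. It overhangs the left side of the case, with free air all round
- pin_tip (a point): far end of the pin's shaft, at (0, -45, 5) mm of the pin
- tray: shallow aluminium tray, 200 (x) x 120 (y) x 14 mm high, walls and floor 4 mm, fixed on the desk to the left or to the right of the case; origin under its centre. Only along its x has the pin (141 mm) easy room
- lid (a joint): lid angle (rad): 0 shut, 1.57 upright, 1.75 stop. Hinge axis along the case's y on its far (+x) top rim; the front goes up and back. Stiff hinge: the lid stays where it is left; about 5 N at the handle opens it. While the pin is in the staple it opens only a few degrees
- lid_hinge (a point): point on the hinge line, at (60, -55, 72) mm of the case, in line with the middle of the lid's handle; fixed to the case, its axes are those of the case
- lid_handle (a point): middle of the lid's black round handle bar, 12 mm diameter, straight for 66 mm along the case's y. Shut, it is at (-102, -55, 76) mm of the case: 42 mm in front of the front face, 162 mm from the hinge line and 4 mm above it. Moves with the lid; pinched from above, the bar can turn between the fingers while the lid swings
- pliers: long-nose steel pliers lying flat, 40 x 140 x 9; origin under their middle, the length along their y. They lie on the desk on the side of the case where the tray is not
- bottle: amber dropper bottle, 33 dia x 94 tall, standing; origin under its middle
- tape: roll of paper tape lying flat, 68 dia x 18; origin under its middle

How it is judged:
By the outcome, as a careful person would: the job done as asked, in the order asked, and still so for the second after the job is handed in, with the robot touching nothing.
It also fails if it takes over 54 s, if anything falls off the work surface, if the arm or the gripper's body presses on something with over 40 N, if the wrist force passes 120 N, or if a joint passes its speed limit or range.

## Working session

There is one attempt and no reset: what is moved stays moved. The work goes in short steps, Python scripts to look and compute and a tool call to move; the robot and the scene stay as the last step left them, time stands still between calls to the robot, and variables do not carry over. Pictures are saved under pics/ and viewed, and the job is handed in when it is done.

Besides the shell and the picture viewer there is one more tool, called after "Call:" as name([rows], argument=value, ...), one row to a line, values as JSON. step_arm: Moves the arm, as the interface text tells. Its arguments: {"type":"object","properties":{"steps":{"type":"array"},"squeeze":{"type":"number"}},"required":["steps"]}

```bash
mkdir -p pics; python3 - <<'E'
from rig import status, eyes, robot
import cv2, numpy as np, pickle
o=status.get_obs()
for k,v in o.items(): print(k,np.round(v,4))
for n in ("scene","side","wrist"):
    p,d=eyes.camera(n); i=eyes.camera_info(n)
    pickle.dump((p,d,i),open(f"{n}0.pkl","wb"))
    cv2.imwrite(f"pics/{n}0.png",p[:,:,::-1]); print(n,i)
E
```

```text
time 0.0
q [ 0.9805  0.5284  1.4339  0.      1.1814 -0.1785]
joint_velocities [ 0.0008 -0.0004 -0.0009 -0.0008  0.0006 -0.0012]
joint_torque [ 2.00000e-04 -4.40040e+01 -1.76595e+01  6.33000e-02  5.82000e-02
 -2.00000e-04]
position [0.2499 0.5725 0.4038]
tool_rot [ 8.367e-01  5.476e-01 -1.000e-03  4.000e-04]
ft_force [-0.0236 -0.7516  0.0679]
moment [ 0.0202  0.0147 -0.0149]
grip_width 0.087
scene {'K': array([[371.98737647,   0.        , 323.69326211],
       [  0.        , 371.98737647, 200.58450974],
       [  0.        ,   0.        ,   1.        ]]), 'R': array([[ 0.57821538, -0.81576296,  0.01406256],
       [-0.62753572, -0.45568218, -0.63131028],
       [ 0.5214076 ,  0.35620856, -0.77540284]]), 't': array([-0.27699539,  0.43999359,  0.61627389])}
side {'K': array([[371.7635666 ,   0.        , 313.61984458],
       [  0.        , 371.7635666 , 201.61705974],
       [  0.        ,   0.        ,   1.        ]]), 'R': array([[ 0.96874858, -0.24788648,  0.00885868],
       [-0.1608648 , -0.65504822, -0.73826441],
       [ 0.18880863,  0.71376756, -0.67445324]]), 't': array([-0.56497797,  0.18744561,  0.94810803])}
wrist {'K': array([[346.80664905,   0.        , 316.84751541],
       [  0.        , 346.80664905, 197.60321302],
       [  0.        ,   0.        ,   1.        ]]), 'R': array([[ 0.39982422,  0.91658952, -0.00205879],
       [ 0.88763881, -0.38663364,  0.25022343],
       [ 0.22855618, -0.10187285, -0.96818593]]), 't': array([-0.62442361, -0.03086078,  0.39015698])}
```

View pics/scene0.png

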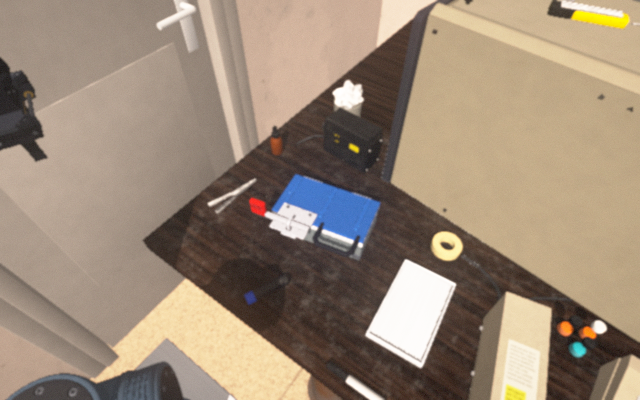

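View pics/side0.png

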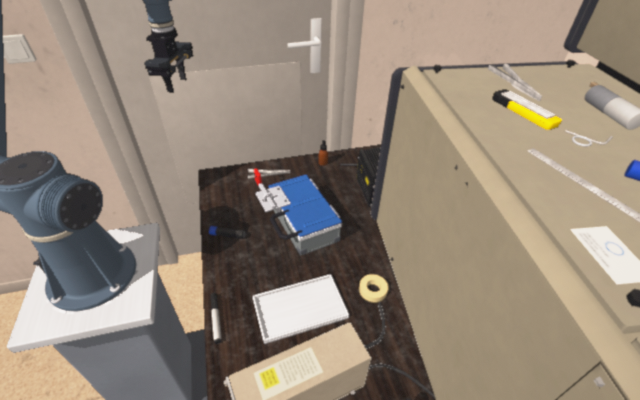

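View pics/wrist0.png

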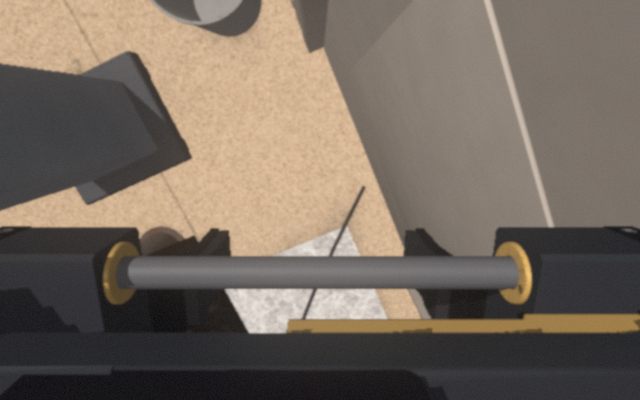

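The case is in the middle, with the grip at scene (258,207) and the tray on its right (-y) at scene (412,312). The pliers and bottle are to the left and beyond, and the tape is at (447,246). I'll enlarge for measuring.

```bash
cat > h.py <<'E'
import pickle,numpy as np
def load(n): return pickle.load(open(n+".pkl","rb"))
def ray(i,u,v):
    K,R,t=i["K"],np.array(i["R"]),np.array(i["t"]); c=-R.T@t
    d=R.T@np.linalg.inv(K)@np.array([u,v,1.]); return c,d
def atz(i,u,v,z):
    c,d=ray(i,u,v); return c+d*(z-c[2])/d[2]
def pt(i,d,u,v):
    c,r=ray(i,u,v); return c+r*d[int(round(v)),int(round(u))]
def proj(i,X):
    p=np.array(i["R"])@np.asarray(X)+i["t"]; p=i["K"]@p; return p[:2]/p[2]
E
python3 - <<'E'
import cv2; from h import *
p,d,i=load("scene0"); 
cv2.imwrite("pics/c1.png",cv2.resize(p[160:280,230:400,::-1],None,fx=4.7,fy=4.7,interpolation=cv2.INTER_CUBIC))
cv2.imwrite("pics/c2.png",cv2.resize(p[225:375,350:480,::-1],None,fx=4,fy=4,interpolation=cv2.INTER_CUBIC))
p,d,i=load("side0"); 
cv2.imwrite("pics/c3.png",cv2.resize(p[140:260,230:360,::-1],None,fx=5,fy=5,interpolation=cv2.INTER_CUBIC))
E
```

```text
(no output)
```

View pics/c1.png

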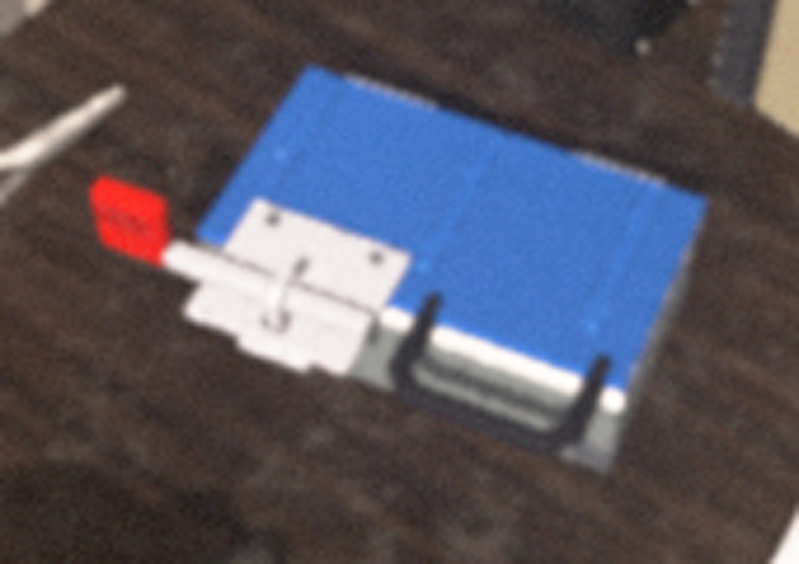

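View pics/c2.png

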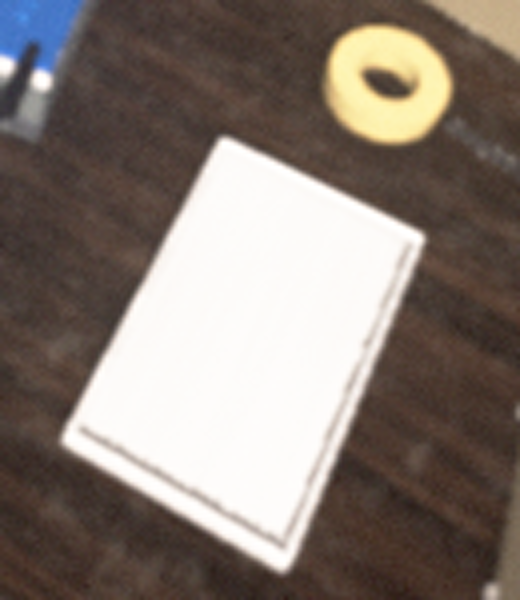

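View pics/c3.png

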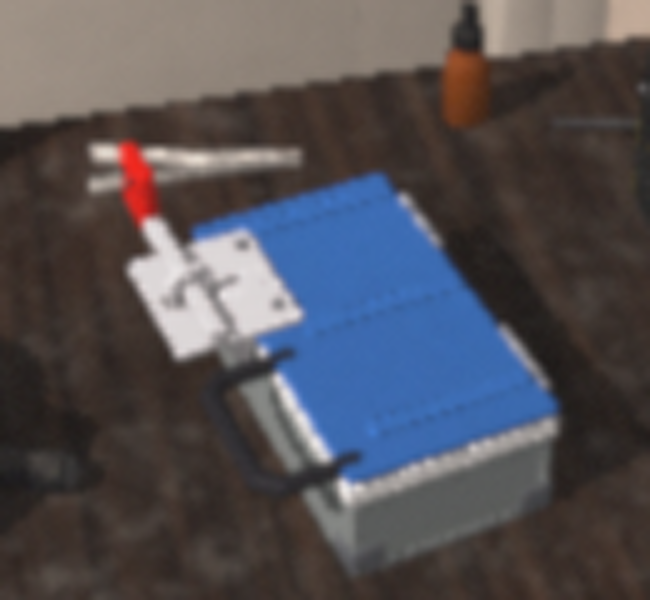

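```bash
cat > m.py <<'E'
from h import *
from scipy.optimize import least_squares
S=load("scene0")[2]; D=load("side0")[2]
def c1(x,y): return (230+(x+.5)/4.7-.5,160+(y+.5)/4.7-.5)
def c2(x,y): return (350+(x+.5)/4-.5,225+(y+.5)/4-.5)
def c3(x,y): return (230+(x+.5)/5-.5,140+(y+.5)/5-.5)
case=[(S,c1(313,66),(.06,.11,.08)),(S,c1(708,200),(.06,-.11,.08)),(S,c1(625,388),(-.06,-.11,.08)),(S,c1(198,235),(-.06,.11,.08)),
(D,c3(385,175),(.06,.11,.08)),(D,c3(558,407),(.06,-.11,.08)),(D,c3(347,480),(-.06,-.11,.08)),
(S,c1(557,440),(-.102,-.088,.076)),(S,c1(405,385),(-.102,-.022,.076)),
(S,c1(345,375),(-.108,.008,.084)),(S,c1(185,310),(-.108,.092,.084)),(D,c3(180,360),(-.108,.008,.084)),(D,c3(127,265),(-.108,.092,.084))]
tray=[(S,c2(222,137),(.1,.06,.014)),(S,c2(425,237),(.1,-.06,.014)),(S,c2(287,568),(-.1,-.06,.014)),(S,c2(65,437),(-.1,.06,.014))]
def fit(obs,x0):
    def f(p):
        c,s=np.cos(p[2]),np.sin(p[2]); r=[]
        for i,uv,X in obs:
            W=[p[0]+c*X[0]-s*X[1],p[1]+s*X[0]+c*X[1],X[2]]
            r+=list(proj(i,W)-uv)
        return r
    s=least_squares(f,x0,loss='soft_l1'); return s.x,np.array(f(s.x)).reshape(-1,2)
if __name__=="__main__":
    for o,x0 in((case,[.5,.1,0]),(tray,[.5,-.2,0])):
        x,r=fit(o,x0); print(np.round(x,4),np.degrees(x[2])); print(np.round(r,1).tolist())
    p,d,i=load("scene0")
    print("depth pts: lid",pt(i,d,325,205),"tray",pt(i,d,412,312),"desk",pt(i,d,330,300))
    # red grip
    for n in("scene0","side0"):
        p,d,i=load(n); q=p.astype(int); m=(q[...,0]>150)&(q[...,1]<70)&(q[...,2]<70)
        v,u=np.nonzero(m)
        if n=="scene0": k=(u<280)
        else: k=(u<300)&(v>150)
        u,v=u[k],v[k]; P=np.array([pt(i,d,a,b) for a,b in zip(u,v) if d[b,a]>0])
        print(n,len(P),u.min(),u.max(),v.min(),v.max(),np.median(P,0),P.min(0),P.max(0))
    print([np.round(pt(S,load("scene0")[1],u,v),3).tolist() for u,v in((447,240),(277,147),(235,193))])
E
python3 m.py
```

```text
[0.5649 0.0534 0.2019] 11.567062328106095
[[-0.2, 0.1], [-0.5, -0.1], [-0.3, -0.8], [1.1, -1.3], [-1.0, 0.1], [-0.5, 0.3], [0.4, 0.2], [-2.5, 0.8], [1.5, 1.6], [0.5, -0.9], [0.4, -0.2], [-0.3, -0.4], [-0.1, 0.2]]
[ 0.4893 -0.2217  0.0748] 4.282983938873578
[[-0.0, 0.3], [-0.2, 0.3], [0.5, -0.2], [-0.3, -0.3]]
depth pts: lid [0.56220528 0.05660205 0.08095579] tray [ 0.48542529 -0.22446885  0.00304632] desk [ 4.07556423e-01 -6.74116269e-02 -2.86830412e-04]
scene0 222 249 265 198 216 [0.45033205 0.16212721 0.11305215] [ 0.44449316  0.14602368 -0.00109423] [0.53070423 0.26652672 0.12870966]
side0 65 254 259 168 184 [0.45388195 0.15646298 0.11875523] [ 0.448071    0.14518459 -0.0005769 ] [0.4609263  0.27380047 0.12868017]
[[0.696, -0.211, 0.006], [0.688, 0.312, 0.03], [0.503, 0.304, 0.009]]
```

```bash
python3 - <<'E'
from m import *
c,s=np.cos(.2019),np.sin(.2019)
def W(X): return [.5649+c*X[0]-s*X[1],.0534+s*X[0]+c*X[1],X[2]]
for n,f in(("scene0",lambda u,v:u<280),("side0",lambda u,v:(u<300)&(v>150))):
    p,d,i=load(n); q=p.astype(int); m=(q[...,0]>130)&(q[...,1]<90)&(q[...,2]<90)
    v,u=np.nonzero(m); k=f(u,v)&(v<230)&(u>240); u,v=u[k],v[k]
    print(n,u.min()-.5,u.max()+.5,v.min()-.5,v.max()+.5)
    for o in(-.006,-.003,0,.003,.006):
        P=np.array([proj(i,W((-.085+a,.05+o+b,.084+z))) for a in(-.006,.006) for b in(.06,.096) for z in(0,.042)])
        print(o,P.min(0).round(1),P.max(0).round(1))
print("grip world",W((-.085,.128,.111)),"handle",W((-.102,-.055,.076)),"hinge",W((.06,-.055,.072)))
p,d,i=load("scene0")
for u,v in((500,360),(520,310),(530,340),(545,320),(490,390),(480,350)): print(u,v,pt(i,d,u,v).round(3))
E
```

```text
scene0 248.5 279.5 137.5 216.5
-0.006 [251.9 197.2] [270.9 217.9]
-0.003 [250.7 196.8] [269.8 217.5]
0 [249.5 196.3] [268.6 217.1]
0.003 [248.4 195.9] [267.4 216.6]
0.006 [247.2 195.5] [266.3 216.2]
side0 253.5 260.5 167.5 184.5
-0.006 [253.6 169.1] [263.1 188.6]
-0.003 [253.2 168.5] [262.7 188. ]
0 [252.9 168. ] [262.4 187.4]
0.003 [252.6 167.4] [262.  186.8]
0.006 [252.2 166.8] [261.6 186.2]
grip world [np.float64(0.4559585958382409), np.float64(0.16175483588314948), 0.111] handle [np.float64(0.4760011019599394), np.float64(-0.020936975505214825), 0.076] hinge [np.float64(0.6347104506058121), np.float64(0.011549062301861653), 0.072]
500 360 [ 0.435 -0.382  0.128]
520 310 [ 0.541 -0.383  0.127]
530 340 [ 0.497 -0.413  0.127]
545 320 [ 0.549 -0.425  0.126]
490 390 [ 0.385 -0.386  0.12 ]
480 350 [ 0.481 -0.366  0.028]
```

Call:
step_arm([
  [-1,0,0,0,0,0,0.979],
  [-1,0,0,0,0,0,0.979],
  [-1,0,0,0,0,0,0.979],
  [-1,0,0,0,0,0,0.979],
  [-1,0,0,0,0,0,0.979],
  [-1,0,0,0,0,0,0.979],
  [-1,0,0,0,0,0,0.979],
  [-1,0.27,1,0,0,0,0],
  [-1,0.27,1,0,0,0,0],
  [-1,0.27,1,0,0,0,0],
], squeeze=40)

```text
time: 1.15
position: [0.2851, 0.5026, 0.4043]
tool_rot: [0.995, 0.101, -0.0, 0.0]
ft_force: [0.0, 0.3, -0.3]
grip_width: 0.0871
```

Call:
step_arm([
  [-1,0.27,1,0,0,0,0],
  [-1,0.27,1,0,0,0,0],
  [-1,0.27,1,0,0,0,0],
  [-1,0.27,1,0,0,0,0],
  [-1,0.27,1,0,0,0,0],
  [-1,0.27,1,0,0,0,0],
  [-1,0.27,1,0,0,0,0],
  [-1,0.27,1,0,0,0,0],
  [-1,0.27,1,0,0,0,0],
  [-1,0,0,0,0,0,0],
])

```text
time: 2.15
position: [0.3908, 0.2932, 0.4046]
tool_rot: [0.995, 0.099, -0.0, 0.0]
ft_force: [0.8, -0.1, 0.5]
grip_width: 0.0872
```

Call:
step_arm([
  [-1,0.25,0.92,0.3,0,0,0],
  [-1,0.25,0.92,0.3,0,0,0],
  [-1,0.25,0.92,0.3,0,0,0],
  [-1,0.25,0.92,0.3,0,0,0],
  [-1,0.25,0.92,0.3,0,0,0],
  [-1,0.25,0.92,0.3,0,0,0],
  [-1,0,0,0,0,0,0],
  [-1,0,0,0,0,0,0],
  [-1,0,0,0,0,0,0],
  [-1,0,0,0,0,0,0],
])

```text
time: 3.15
position: [0.4537, 0.1684, 0.36]
tool_rot: [0.995, 0.102, 0.0, -0.0]
ft_force: [0.7, 0.7, 0.3]
grip_width: 0.0869
```

```bash
cat > look.py <<'E'
import sys,cv2,pickle
from rig import status,eyes
o=status.get_obs(); print(o["time"],o["position"].round(4) if hasattr(o["position"],"round") else o["position"],o["tool_rot"],o["ft_force"],o["grip_width"])
for a in sys.argv[2:]:
    i=eyes.camera_info(a); p,d=eyes.camera(a); pickle.dump((p,d,i),open(a+sys.argv[1]+".pkl","wb")); cv2.imwrite(f"pics/{a}{sys.argv[1]}.png",p[:,:,::-1])
E
python3 look.py 1 wrist scene
```

```text
3.15 [0.4537 0.1684 0.36  ] [ 9.94826928e-01  1.01584171e-01  1.35052415e-04 -1.46872451e-04] [0.72773631 0.73809426 0.31023908] 0.08687003541930498
```

View pics/wrist1.png

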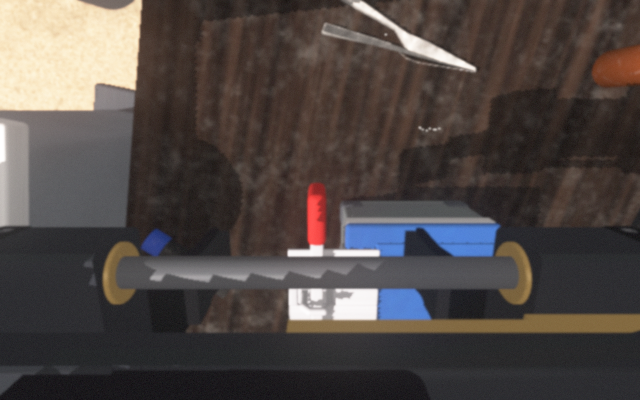

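```bash
python3 - <<'E'
from h import *
import cv2
p,d,i=load("wrist1"); print(-np.array(i["R"]).T@i["t"])
q=p.astype(int); m=(q[...,0]>150)&(q[...,1]<70)&(q[...,2]<70); v,u=np.nonzero(m); k=(u<400); u,v=u[k],v[k]
print(u.min(),u.max(),v.min(),v.max())
P=np.array([pt(i,d,a,b) for a,b in zip(u,v)]);P=P[P[:,2]>.08]
t=P[P[:,2]>.122]; print(P.min(0),P.max(0)); print(len(t),t.mean(0),t.min(0),t.max(0))
a=.2019;e=np.array([-np.sin(a),np.cos(a)]); s=t[:,:2]@e; print("along",s.min(),s.max()); f=np.array([np.cos(a),np.sin(a)]); s=t[:,:2]@f;print("across",s.min(),s.max())
print("tcp",np.array([.4537,.1684])@e,np.array([.4537,.1684])@f)
cv2.imwrite("pics/w1c.png",cv2.resize(p[170:340,250:400,::-1],None,fx=4,fy=3.4,interpolation=cv2.INTER_CUBIC))
E
```

```text
[0.44041733 0.23567843 0.34022213]
307 324 184 243
[0.44564279 0.14962243 0.09294336] [0.46247805 0.18335974 0.12750762]
319 [0.45551536 0.1703566  0.12512426] [0.44602901 0.14962243 0.12200869] [0.46247805 0.18335974 0.12750762]
along 0.05536999111590286 0.08883898327259267
across 0.4722920793057629 0.48356720282910076
tcp 0.07399838863515049 0.47825358177372934
```

View pics/w1c.png

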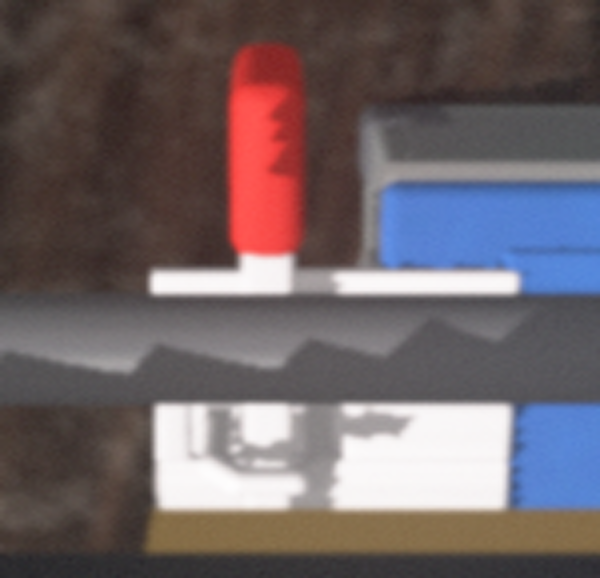

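The red grip is centred between the fingers: it spans (307–324, 184–243), and its top centre is within 2 mm of the tool axis. I'll descend and close.

Call:
step_arm([
  [-1,0,0.08,0.68,0,0,0],
  [-1,0,0,0.68,0,0,0],
  [-1,0,0,0.68,0,0,0],
  [-1,0,0,0.68,0,0,0],
  [-1,0,0,0.68,0,0,0],
  [-1,0,0,0,0,0,0],
  [-1,0,0,0,0,0,0],
  [0,0,0,0,0,0,0],
  [1,0,0,0,0,0,0],
  [1,0,0,0,0,0,0],
])

```text
time: 4.25
position: [0.4547, 0.1656, 0.2755]
tool_rot: [0.995, 0.101, 0.001, -0.0]
ft_force: [-0.6, -0.0, 0.4]
grip_width: 0.0702
```

Call:
step_arm([
  [1,0,0,0,0,0,0],
  [1,0,0,0,0,0,0],
  [1,0,0,0,0,0,0],
  [1,0,0,0,0,0,0],
  [1,0,0,0,0,0,0],
  [1,0,0,0,0,0,0],
  [1,0,0,-0.08,0,0,0],
  [1,0,0,0,0,0,0],
  [1,0,0,0,0,0,0],
  [1,0,0,0,0,0,0],
])

```text
time: 5.25
position: [0.4545, 0.1655, 0.2769]
tool_rot: [0.995, 0.101, 0.0, -0.0]
ft_force: [0.6, -0.3, 2.4]
grip_width: 0.0117
```

Call:
step_arm([
  [1,0,-0.2,0,0,0,0],
  [1,0,-0.4,0,0,0,0],
  [1,0,-0.4,0,0,0,0],
  [1,0,-0.4,0,0,0,0],
  [1,0,-0.4,0,0,0,0],
  [1,0,-0.4,0,0,0,0],
  [1,0,-0.4,0,0,0,0],
  [1,0,-0.4,0,0,0,0],
  [1,0,-0.2,0,0,0,0],
  [1,0,0,0,0,0,0],
])

```text
time: 6.25
position: [0.4382, 0.2448, 0.2767]
tool_rot: [0.995, 0.101, 0.0, -0.0]
ft_force: [-1.4, 0.6, -0.2]
grip_width: 0.0116
```

```bash
python3 look.py 2 side
python3 - <<'E'
import cv2
p=cv2.imread("pics/side2.png");cv2.imwrite("pics/side2c.png",cv2.resize(p[100:260,180:380],None,fx=3.7,fy=3.7,interpolation=cv2.INTER_CUBIC))
E
```

```text
6.25 [0.4382 0.2448 0.2767] [ 9.94859283e-01  1.01266498e-01  2.91445861e-06 -3.22462816e-04] [-1.37978381  0.61403495 -0.20539984] 0.011605029391045707
```

View pics/side2c.png

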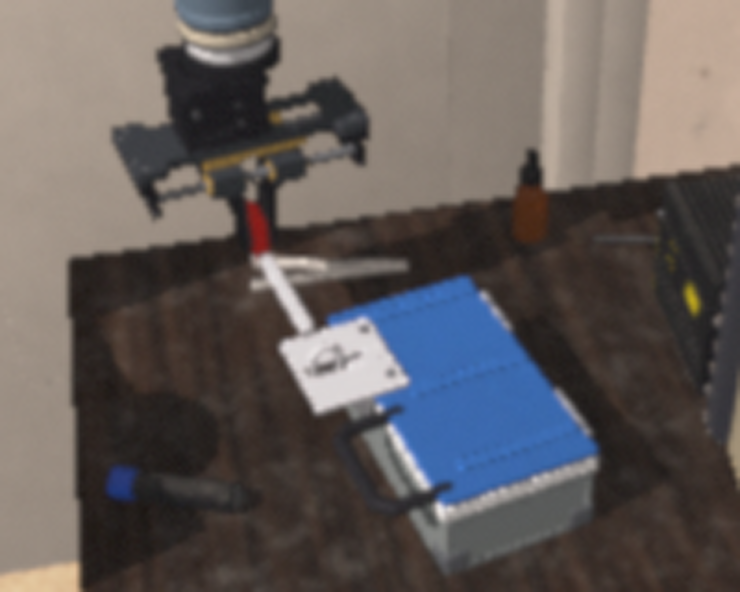

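The shaft is fully out of the staple and held level. Lift and carry it over to the tray.

Call:
step_arm([
  [1,0,0,-1,0,0,0],
  [1,0,0,-1,0,0,0],
  [1,0,0,-1,0,0,0],
  [1,0,0,-1,0,0,0],
  [1,0,0.6,-0.2,0,0,0],
  [1,0,0.9,0,0,0,0],
  [1,0,1,0,0,0,0],
  [1,0,1,0,0,0,0],
  [1,0,1,0,0,0,0],
  [1,0,1,0,0,0,0],
])

```text
time: 7.3
position: [0.4659, 0.1078, 0.3815]
tool_rot: [0.995, 0.1, -0.0, -0.0]
ft_force: [0.6, -0.0, 0.5]
grip_width: 0.0114
```

Call:
step_arm([
  [1,0,1,0,0,0,0],
  [1,0,1,0,0,0,0],
  [1,0,1,0,0,0,0],
  [1,0,1,0,0,0,0],
  [1,0,1,0,0,0,0],
  [1,0,1,0,0,0,0],
  [1,0,1,0,0,0,0],
  [1,0,1,0,0,0,0],
  [1,0,1,0,0,0,0],
  [1,0,1,0,0,0,0],
])

```text
time: 8.3
position: [0.5159, -0.137, 0.3813]
tool_rot: [0.995, 0.1, -0.0, -0.001]
ft_force: [0.3, 1.2, 0.3]
grip_width: 0.0118
```

Call:
step_arm([
  [1,0,0.9,0,0,0,0],
  [1,0,0.6,0,0,0,0],
  [1,0,0,0,0,0,0.5],
  [1,0,0,0,0,0,1],
  [1,0,0,0,0,0,1],
  [1,0,0,0,0,0,1],
  [1,0,0,0,0,0,1],
  [1,0,0,0,0,0,1],
  [1,0,0,0,0,0,1],
  [1,0,0,0,0,0,1],
])

```text
time: 9.3
position: [0.5235, -0.1723, 0.3814]
tool_rot: [0.911, -0.413, -0.001, -0.0]
ft_force: [0.5, 0.2, -1.2]
grip_width: 0.0118
```

Call:
step_arm([
  [1,0,0,0,0,0,1],
  [1,0,0,0,0,0,1],
  [1,0,0,0,0,0,1],
  [1,0,0,0,0,0,1],
  [1,0,0,0,0,0,0.6],
  [1,0,0,0,0,0,0],
  [1,0,0,0,0,0,0],
  [1,0,0,0,0,0,0],
  [1,0,0,0,0,0,0],
  [1,0,0,0,0,0,0],
])

```text
time: 10.3
position: [0.5238, -0.1725, 0.3817]
tool_rot: [0.736, -0.677, -0.0, 0.0]
ft_force: [0.2, 0.6, -1.1]
grip_width: 0.0118
```

```bash
python3 look.py 3 scene wrist
```

```text
10.3 [ 0.5238 -0.1725  0.3817] [ 7.36116158e-01 -6.76855228e-01 -3.67442947e-05  2.35895338e-06] [ 0.16391084  0.56363761 -1.09143598] 0.011837995591932543
```

View pics/scene3.png

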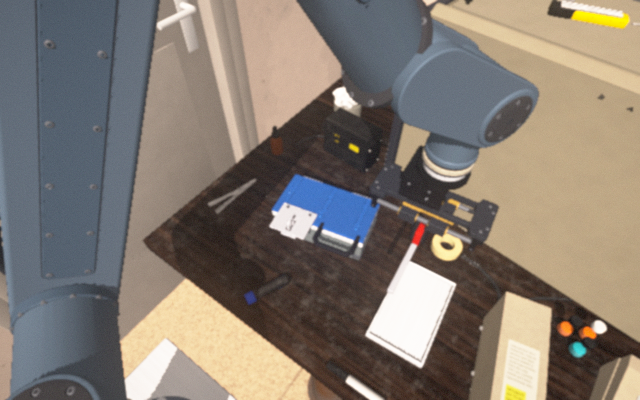

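View pics/wrist3.png

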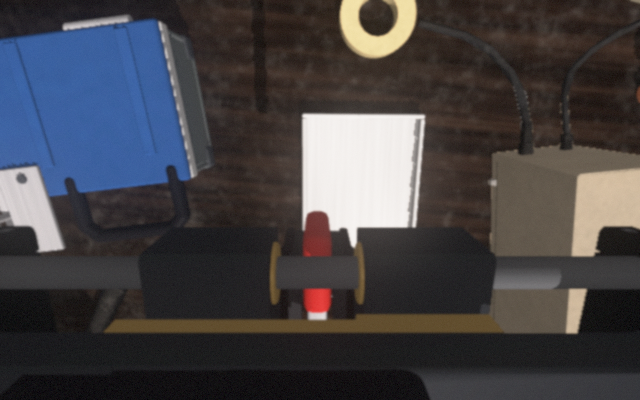

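The pin is held level and parallel to the tray (pin at scene (405,255), tray at (412,312)). Next I shift right and lower.

Call:
step_arm([
  [1,0.62,-0.19,0,0,0,0.06],
  [1,0.62,-0.19,0,0,0,0],
  [1,0.62,-0.19,0,0,0,0],
  [1,0,0,0.9,0,0,0],
  [1,0,0,0.9,0,0,0],
  [1,0,0,0.9,0,0,0],
  [1,0,0,0.9,0,0,0],
  [1,0,0,0.9,0,0,0],
  [1,0,0,0.9,0,0,0],
  [1,0,0,0.8,0,0,0],
])

```text
time: 11.4
position: [0.5422, -0.2194, 0.2253]
tool_rot: [0.733, -0.68, 0.0, 0.0]
ft_force: [0.7, 0.2, -1.6]
grip_width: 0.0114
```

```bash
python3 look.py 4 scene
python3 - <<'E'
import cv2
p=cv2.imread("pics/scene4.png");cv2.imwrite("pics/scene4c.png",cv2.resize(p[200:380,340:520],None,fx=3.3,fy=3.3,interpolation=cv2.INTER_CUBIC))
E
```

```text
11.4 [ 0.5422 -0.2194  0.2253] [ 7.32805080e-01 -6.80438564e-01  2.74507432e-04  2.12703295e-05] [ 0.6983734   0.2256085  -1.63572733] 0.011411045588798385
```

View pics/scene4c.png

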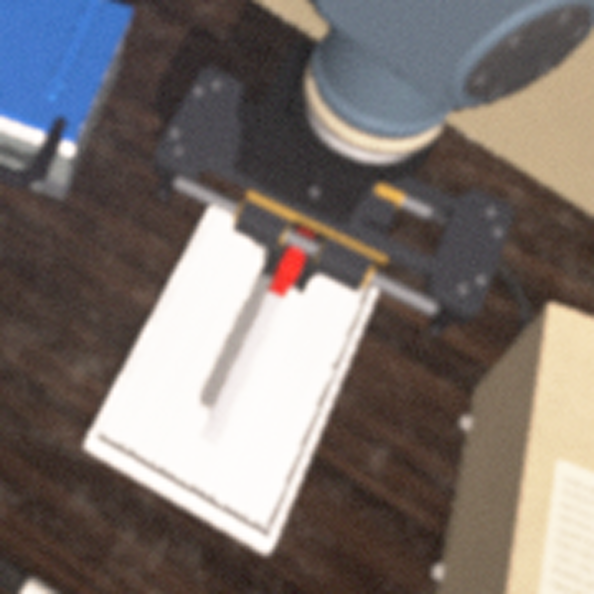

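Call:
step_arm([
  [1,0,0,0.3,0,0,0],
  [1,0,0,0.3,0,0,0],
  [1,0,0,0.2,0,0,0],
  [1,0,0,0.2,0,0,0],
  [1,0,0,0.1,0,0,0],
  [1,0,0,0.05,0,0,0],
  [1,0,0,0,0,0,0],
  [1,0,0,0,0,0,0],
  [1,0,0,0,0,0,0],
  [1,0,0,0,0,0,0],
])

```text
time: 12.45
position: [0.5417, -0.2177, 0.1982]
tool_rot: [0.733, -0.68, 0.0, -0.0]
ft_force: [0.4, 0.2, -1.2]
grip_width: 0.0119
```

Call:
step_arm([
  [1,0,0,0.04,0,0,0],
  [1,0,0,0.04,0,0,0],
  [1,0,0,0.04,0,0,0],
  [1,0,0,0,0,0,0],
  [1,0,0,0,0,0,0],
  [1,0,0,0,0,0,0],
  [1,0,0,0,0,0,0],
  [1,0,0,0,0,0,0],
  [1,0,0,0,0,0,0],
  [1,0,0,0,0,0,0],
])

```text
time: 13.45
position: [0.5417, -0.2177, 0.197]
tool_rot: [0.733, -0.68, 0.0, -0.0]
ft_force: [-3.4, 1.8, 11.7]
grip_width: 0.0115
```

Contact with the floor (12 N). Release part way and raise.

Call:
step_arm([
  [0.4,0,0,0,0,0,0],
  [0.3,0,0,0,0,0,0],
  [0.3,0,0,0,0,0,0],
  [0.3,0,0,0,0,0,0],
  [0.3,0,0,0,0,0,0],
  [0.3,0,0,-0.3,0,0,0],
  [0.3,0,0,-0.6,0,0,0],
  [0.3,0,0,-1,0,0,0],
  [0.3,0,0,-1,0,0,0],
  [0.3,0,0,-1,0,0,0],
])

```text
time: 14.45
position: [0.5416, -0.2177, 0.2947]
tool_rot: [0.733, -0.68, 0.001, -0.0]
ft_force: [0.9, -0.2, 0.5]
grip_width: 0.0304
```

Call:
step_arm([
  [0.3,0,0,-1,0,0,0],
  [0.3,0,0,-1,0,0,0],
  [0.3,0,0,-1,0,0,0],
  [0.3,0,0,0,0,0,-1],
  [0.3,0,0,0,0,0,-1],
  [0.3,0,0,0,0,0,-1],
  [0.3,0,0,0,0,0,-1],
  [0.3,0,0,0,0,0,-1],
  [0.3,0,0,0,0,0,-1],
  [0.3,0,0,0,0,0,-1],
])

```text
time: 15.45
position: [0.5414, -0.2176, 0.3689]
tool_rot: [0.967, -0.253, 0.001, 0.0]
ft_force: [0.8, -0.2, 0.2]
grip_width: 0.0304
```

```bash
python3 look.py 5 scene
python3 - <<'E'
import cv2
p=cv2.imread("pics/scene5.png");cv2.imwrite("pics/scene5c.png",cv2.resize(p[200:380,340:520],None,fx=3.3,fy=3.3,interpolation=cv2.INTER_CUBIC))
E
```

```text
15.45 [ 0.5414 -0.2176  0.3689] [ 9.67344702e-01 -2.53463408e-01  6.89259651e-04  2.31095761e-04] [ 0.79246495 -0.15197976  0.22810965] 0.030399994549071604
```

View pics/scene5c.png

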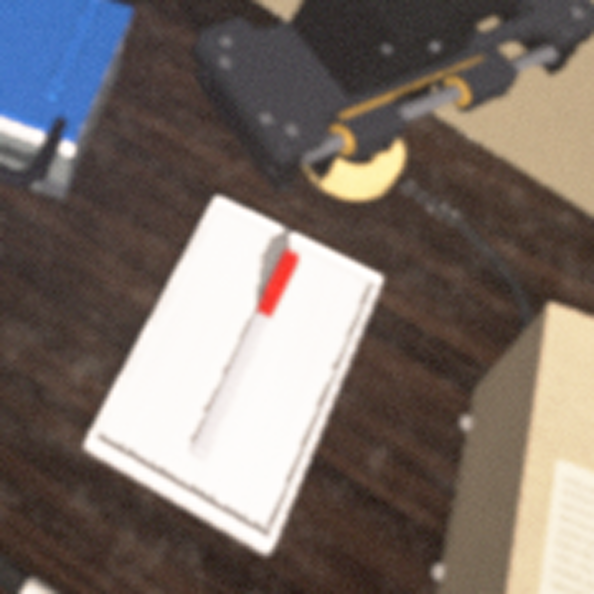

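The pin lies wholly in the tray, roughly centred (shaft end at crop (200,445), grip at (280,285)). Now to the handle.

Call:
step_arm([
  [0.2,0,0,0,0,0,-1],
  [0.2,0,0,0,0,0,-1],
  [0.2,0,0,0,0,0,-1],
  [0.2,0,0,0,0,0,-1],
  [0.2,0,0,0,0,0,-1],
  [0.2,0,0,0,0,0,-0.12],
  [0.2,-0.11,-0.9,0,0,0,0],
  [0.2,-0.11,-0.9,0,0,0,0],
  [0.2,-0.11,-0.9,0,0,0,0],
  [0.2,-0.11,-0.9,0,0,0,0],
])

```text
time: 16.5
position: [0.5129, -0.1308, 0.3682]
tool_rot: [0.995, 0.096, 0.0, 0.0]
ft_force: [-0.0, 0.2, -0.3]
grip_width: 0.0347
```

Call:
step_arm([
  [0.2,-0.11,-0.9,0.2,0,0,0],
  [0.2,-0.11,-0.9,0.3,0,0,0],
  [0.2,-0.11,-0.9,0.3,0,0,0],
  [0.2,-0.11,-0.9,0.3,0,0,0],
  [0.2,-0.11,-0.9,0.3,0,0,0],
  [0.2,0,-0.2,0.3,0,0,0],
  [0.2,0,0,0,0,0,0],
  [0.2,0,0,0,0,0,0],
  [0.2,0,0,0,0,0,0],
  [0.2,0,0,0,0,0,0],
])

```text
time: 17.5
position: [0.4774, -0.0199, 0.3253]
tool_rot: [0.995, 0.097, 0.001, 0.0]
ft_force: [-0.1, 0.2, -0.2]
grip_width: 0.0347
```

```bash
python3 look.py 6 wrist side
python3 - <<'E'
import cv2
p=cv2.imread("pics/side6.png");cv2.imwrite("pics/side6c.png",cv2.resize(p[100:260,180:380],None,fx=3.7,fy=3.7,interpolation=cv2.INTER_CUBIC))
E
```

```text
17.5 [ 0.4774 -0.0199  0.3253] [9.95251953e-01 9.73300354e-02 5.80623705e-04 2.79367283e-04] [-0.05444939  0.23393448 -0.24158864] 0.03467737190665923
```

View pics/wrist6.png

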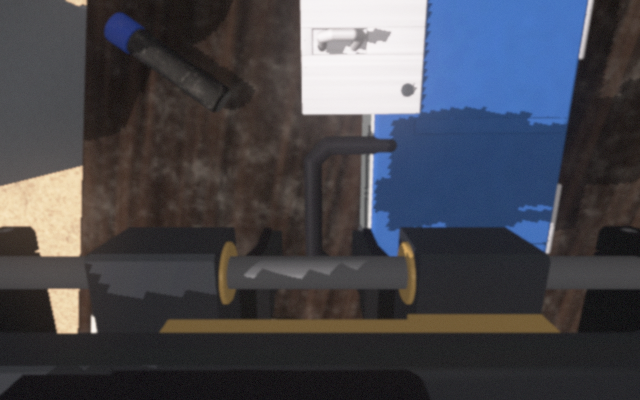

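View pics/side6c.png

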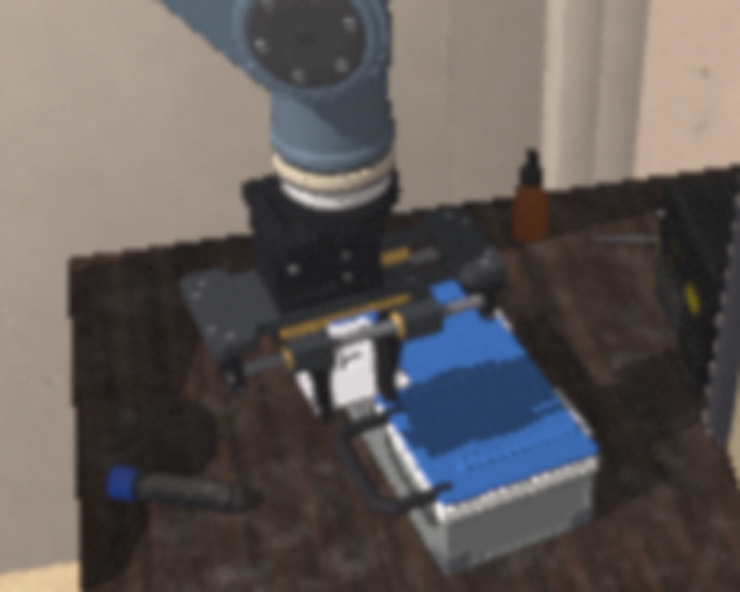

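```bash
python3 - <<'E'
from h import *
p,d,i=load("wrist6")
a=.2019;f=np.array([np.cos(a),np.sin(a)])
for v in(180,200,220,240):
    row=p[v,290:345].sum(1).astype(int); print(v,row.tolist())
    X=atz(i,313,v,.08); print(X, X[:2]@f, pt(i,d,313,v))
print(np.array([.4774,-.0199])@f)
E
```

```text
180 [200, 195, 201, 198, 198, 190, 178, 167, 162, 155, 163, 166, 166, 164, 159, 159, 160, 165, 179, 183, 186, 176, 156, 142, 135, 122, 113, 114, 113, 100, 113, 134, 158, 175, 175, 160, 156, 166, 170, 187, 204, 201, 204, 194, 173, 171, 155, 141, 153, 136, 148, 156, 175, 195, 196]
[0.47136628 0.00122839 0.08      ] 0.4620379073440298 [0.47132034 0.0015501  0.08156939]
200 [220, 210, 219, 220, 220, 226, 217, 201, 185, 188, 195, 191, 194, 191, 173, 164, 144, 158, 172, 180, 184, 169, 147, 142, 136, 128, 130, 109, 106, 95, 95, 112, 144, 163, 170, 164, 182, 182, 175, 166, 170, 164, 152, 152, 137, 135, 145, 146, 147, 146, 153, 149, 157, 163, 168]
[ 0.47399456 -0.01224451  0.08      ] 0.4619110651240498 [ 0.47390269 -0.01165028  0.0822445 ]
220 [123, 121, 126, 130, 129, 147, 159, 155, 156, 146, 138, 147, 143, 137, 138, 147, 139, 160, 172, 175, 176, 162, 158, 144, 125, 129, 124, 118, 107, 103, 102, 111, 131, 146, 158, 158, 150, 154, 142, 142, 133, 152, 162, 166, 171, 175, 186, 189, 193, 194, 198, 199, 195, 207, 203]
[ 0.47670309 -0.02612877  0.08      ] 0.4617803501974244 [ 0.47657542 -0.02534186  0.0824114 ]
240 [100, 113, 124, 129, 138, 106, 120, 117, 118, 132, 120, 119, 134, 138, 134, 144, 147, 153, 155, 169, 175, 160, 162, 143, 143, 126, 122, 114, 108, 93, 92, 105, 137, 156, 165, 176, 160, 162, 162, 151, 150, 151, 158, 167, 181, 189, 199, 204, 207, 203, 202, 184, 179, 168, 160]
[ 0.47949559 -0.0404435   0.08      ] 0.4616455824542378 [ 0.47942922 -0.04004744  0.08101601]
0.4637121659949311
```

The bar runs down column 314, between the fingers and within about 1 mm of centre. Descend and close.

Call:
step_arm([
  [0.2,-0.05,0,0.68,0,0,-0.04],
  [0.2,0,0,0.68,0,0,0],
  [0.2,0,0,0.68,0,0,0],
  [0.2,0,0,0.68,0,0,0],
  [0.2,0,0,0.68,0,0,0],
  [0.2,0,0,0,0,0,0],
  [0.2,0,0,0,0,0,0],
  [1,0,0,0,0,0,0],
  [1,0,0,0,0,0,0],
  [1,0,0,0,0,0,0],
], squeeze=25)

```text
time: 18.6
position: [0.4758, -0.0194, 0.2407]
tool_rot: [0.995, 0.101, 0.001, 0.0]
ft_force: [-0.2, -0.2, 0.0]
grip_width: 0.0182
```

Call:
step_arm([
  [1,0,0,0,0,0,0],
  [1,0,0,0,0,0,0],
  [1,0,0,0,0,0,0],
  [1,0,0,0,0,0,0],
  [1,0,0,0,0,0,0],
  [1,0,0,-0.1,0,0,0],
  [1,0.01,0,-0.3,0,0,0],
  [1,0.02,0,-0.4,0,0,0],
  [1,0.06,0,-0.4,0,0,0],
  [1,0,0,0,0,0,0],
])

```text
time: 19.6
position: [0.4782, -0.0187, 0.2716]
tool_rot: [0.995, 0.101, 0.001, 0.0]
ft_force: [-1.5, -1.3, 0.2]
grip_width: 0.0113
```

```bash
python3 look.py 7 side
python3 - <<'E'
import cv2
p=cv2.imread("pics/side7.png");cv2.imwrite("pics/side7c.png",cv2.resize(p[100:260,180:380],None,fx=3.7,fy=3.7,interpolation=cv2.INTER_CUBIC))
E
```

```text
19.6 [ 0.4782 -0.0187  0.2716] [9.94890714e-01 1.00951551e-01 1.06965872e-03 3.28057708e-04] [-1.50799957 -1.32423724  0.20657786] 0.011267609547058686
```

View pics/side7c.png

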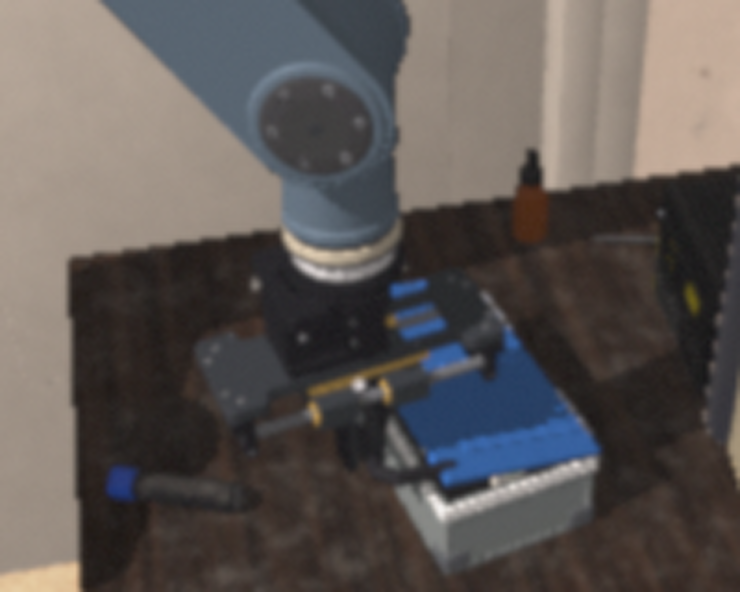

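The lid is rising with the handle. I'll work out the arc.

```bash
python3 -c "
import numpy as np
f=lambda t:np.array([.162*(1-np.cos(t))+.004*np.sin(t),.162*np.sin(t)-.004*(1-np.cos(t))])
p=np.array([.0025,.0309])
for t in np.linspace(.192,1.6,21)[1:]:
    q=f(t); print(round(t,3),((q-p)/.025*[1,-1]).round(2),(q*1000).round(1)); p=q"
```

```text
0.262 [ 0.16 -0.44] [ 6.6 41.9]
0.333 [ 0.14 -0.43] [10.2 52.7]
0.403 [ 0.17 -0.42] [14.6 63.2]
0.474 [ 0.2  -0.41] [19.7 73.4]
0.544 [ 0.23 -0.39] [25.5 83.3]
0.614 [ 0.26 -0.38] [31.9 92.7]
0.685 [ 0.28 -0.36] [ 39.1 101.6]
0.755 [ 0.31 -0.34] [ 46.8 110. ]
0.826 [ 0.33 -0.31] [ 55.1 117.8]
0.896 [ 0.35 -0.29] [ 63.9 125. ]
0.966 [ 0.37 -0.26] [ 73.2 131.6]
1.037 [ 0.39 -0.24] [ 83.  137.5]
1.107 [ 0.41 -0.21] [ 93.1 142.7]
1.178 [ 0.42 -0.18] [103.6 147.2]
1.248 [ 0.43 -0.15] [114.4 150.9]
1.318 [ 0.44 -0.12] [125.4 153.9]
1.389 [ 0.45 -0.09] [136.6 156. ]
1.459 [ 0.45 -0.06] [147.9 157.4]
1.53 [ 0.46 -0.02] [159.3 158. ]
1.6 [0.46 0.01] [170.7 157.8]
```

Call:
step_arm([
  [1,0.16,0,-0.44,0,0,0],
  [1,0.14,0,-0.43,0,0,0],
  [1,0.17,0,-0.42,0,0,0],
  [1,0.2,0,-0.41,0,0,0],
  [1,0.23,0,-0.39,0,0,0],
  [1,0.26,0,-0.38,0,0,0],
  [1,0.28,0,-0.36,0,0,0],
  [1,0.31,0,-0.34,0,0,0],
  [1,0.33,0,-0.31,0,0,0],
  [1,0.35,0,-0.29,0,0,0],
])

```text
time: 20.65
position: [0.5333, -0.0074, 0.364]
tool_rot: [0.995, 0.102, -0.008, 0.001]
ft_force: [-13.1, -8.8, 7.9]
grip_width: 0.0109
```

```bash
python3 look.py 8 side wrist
python3 - <<'E'
import cv2
p=cv2.imread("pics/side8.png");cv2.imwrite("pics/side8c.png",cv2.resize(p[80:260,180:380],None,fx=3.3,fy=3.3,interpolation=cv2.INTER_CUBIC))
E
```

```text
20.65 [ 0.5333 -0.0074  0.364 ] [ 9.94724880e-01  1.02234763e-01 -8.36159131e-03  7.41419205e-04] [-13.06779494  -8.82288127   7.9382735 ] 0.010907915617380784
```

View pics/side8c.png

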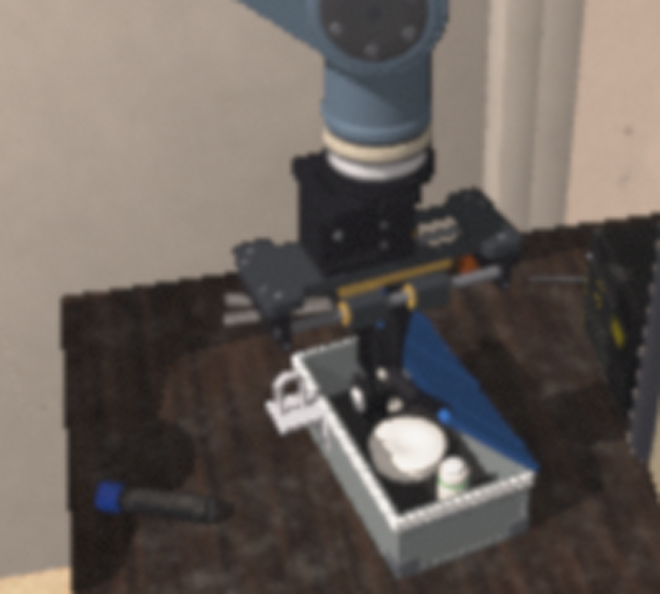

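View pics/wrist8.png

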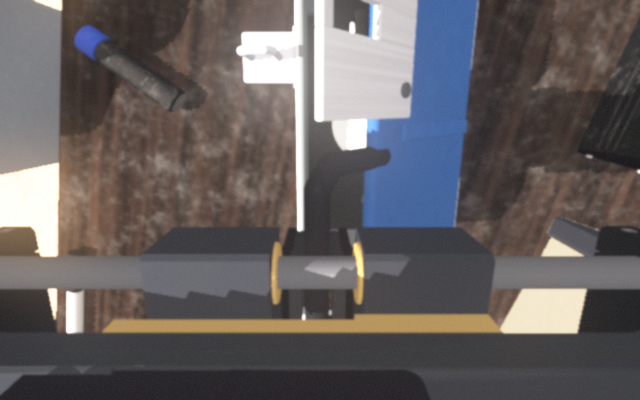

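The lid is about half open with the bar still between the fingers. Continue.

Call:
step_arm([
  [1,0.37,0,-0.26,0,0,0],
  [1,0.39,0,-0.24,0,0,0],
  [1,0.41,0,-0.21,0,0,0],
  [1,0.42,0,-0.18,0,0,0],
  [1,0.43,0,-0.15,0,0,0],
  [1,0.44,0,-0.12,0,0,0],
  [1,0.45,0,-0.09,0,0,0],
  [1,0.45,0,-0.06,0,0,0],
  [1,0,0,0,0,0,0],
  [1,0,0,0,0,0,0],
])

```text
time: 21.75
position: [0.62, 0.0106, 0.3994]
tool_rot: [0.995, 0.101, 0.002, 0.0]
ft_force: [-0.8, -0.0, 7.8]
grip_width: 0.011
```

```bash
python3 look.py 9 side
python3 - <<'E'
import cv2
p=cv2.imread("pics/side9.png");cv2.imwrite("pics/side9c.png",cv2.resize(p[80:260,180:380],None,fx=3.3,fy=3.3,interpolation=cv2.INTER_CUBIC))
E
```

```text
21.75 [0.62   0.0106 0.3994] [9.94872628e-01 1.01118976e-01 1.83773362e-03 1.73743367e-04] [-0.81325278 -0.02402393  7.79921884] 0.010993348400797073
```

View pics/side9c.png

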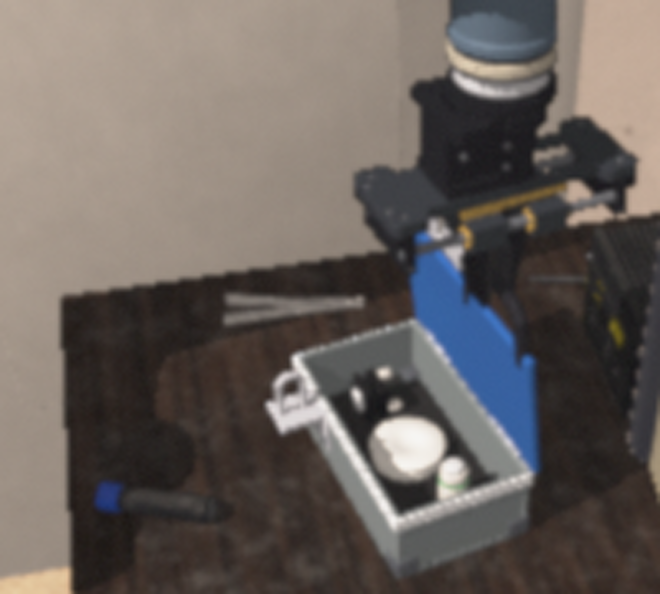

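Call:
step_arm([
  [1,0.26,0,-0.02,0,0,0],
  [1,0.26,0,0,0,0,0],
  [1,0.26,0,0,0,0,0],
  [1,0,0,0,0,0,0],
  [1,0,0,0,0,0,0],
  [1,0,0,0,0,0,0],
  [1,0,0,0,0,0,0],
  [1,0,0,0,0,0,0],
  [1,0,0,0,0,0,0],
  [1,0,0,0,0,0,0],
])

```text
time: 22.8
position: [0.6386, 0.0144, 0.3993]
tool_rot: [0.995, 0.101, 0.001, 0.0]
ft_force: [-0.3, -0.4, 6.6]
grip_width: 0.011
```

Call:
step_arm([
  [0.5,0,0,0,0,0,0],
  [0.3,0,0,0,0,0,0],
  [0.2,0,0,0,0,0,0],
  [0.2,0,0,0,0,0,0],
  [0.2,0,0,0,0,0,0],
  [0.2,0,0,-0.4,0,0,0],
  [0.2,0,0,-0.8,0,0,0],
  [0.2,0,0,-0.8,0,0,0],
  [0.2,0,0,-0.8,0,0,0],
  [0.2,0,0,-0.4,0,0,0],
])

```text
time: 23.8
position: [0.6391, 0.0141, 0.4803]
tool_rot: [0.995, 0.101, 0.002, 0.001]
ft_force: [0.1, -0.3, 0.1]
grip_width: 0.0347
```

Call:
step_arm([
  [0.2,-1,0,0,0,0,0],
  [0.2,-1,0,0,0,0,0],
  [0.2,-1,0,0,0,0,0],
  [0.2,-1,0,0,0,0,0],
  [0.2,-1,0,0,0,0,0],
  [0.2,-0.5,0,0,0,0,0],
  [0.2,0,0,0,0,0,0],
  [0.2,0,0,0,0,0,0],
  [0.2,0,0,0,0,0,0],
  [0.2,0,0,0,0,0,0],
])

```text
time: 24.8
position: [0.5049, -0.0135, 0.4774]
tool_rot: [0.995, 0.101, 0.0, 0.0]
ft_force: [-0.4, 0.2, 0.7]
grip_width: 0.0348
```

```bash
python3 look.py 10 side scene
python3 - <<'E'
import cv2
p=cv2.imread("pics/side10.png");cv2.imwrite("pics/side10c.png",cv2.resize(p[100:360,180:420],None,fx=2.3,fy=2.3,interpolation=cv2.INTER_CUBIC))
from h import *
p,d,i=load("side10")
a=.2019;q=p.astype(int)
m=(q[...,2]>110)&(q[...,2]-q[...,0]>60)
v,u=np.nonzero(m);k=(u>290)&(u<360)&(v>150)&(v<260)
P=np.array([pt(i,d,x,y) for x,y in zip(u[k],v[k])])
X=(P[:,0]-.5649)*np.cos(a)+(P[:,1]-.0534)*np.sin(a); Y=-(P[:,0]-.5649)*np.sin(a)+(P[:,1]-.0534)*np.cos(a);Z=P[:,2]
g=(Z>.08)&(Z<.24)&(abs(X-.06)<.05); s=np.polyfit(Z[g],X[g],1); print(g.sum(),s,"lean back deg",np.degrees(np.arctan(s[0])),np.ptp(Z[g]))
E
```

```text
24.8 [ 0.5049 -0.0135  0.4774] [9.94881930e-01 1.01043910e-01 2.68201989e-04 4.01416731e-05] [-0.44975678  0.24730318  0.73134469] 0.03483332733044807
1170 [0.0139564  0.05955667] lean back deg 0.799590879543445 0.12406535721211631
```

View pics/side10c.png

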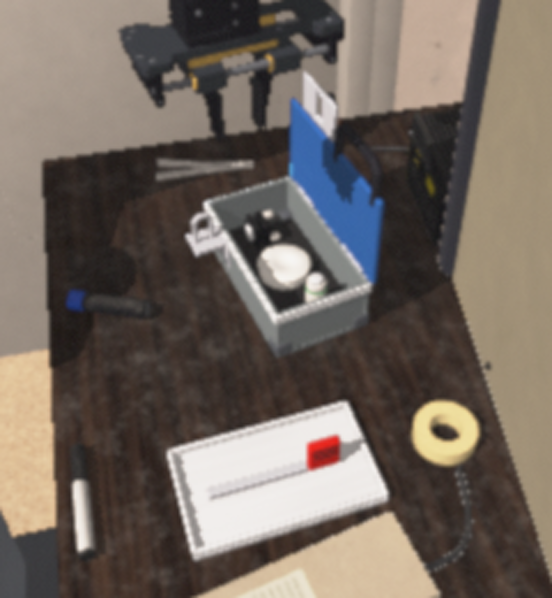

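View pics/scene10.png

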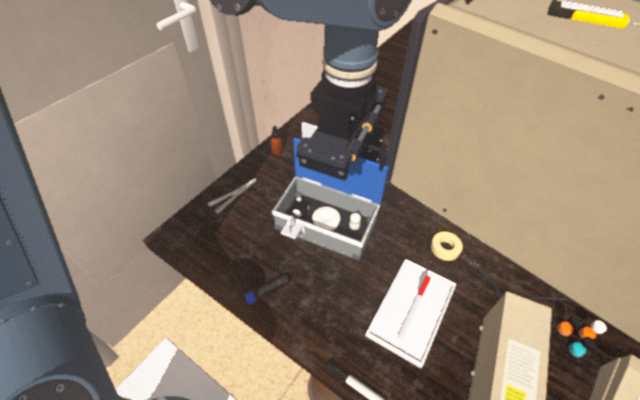

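The lid stands upright (about 90.8°), the pin is inside the tray with its grip up, and the pliers (232,195), bottle (277,145) and tape (447,246) are where they were. The gripper touches nothing, so I'm handing in.

```bash
python3 -c "
from rig import robot,status
print(robot.hand_in()); print(status.get_obs()['time'])"
```

```text
the job is handed in; nothing more can be done
None
the job is handed in; nothing more can be done
```

The job is done and handed in at about 25 s. I drew the pin out of the staple by its red grip and laid it lengthwise in the aluminium tray. I then lifted the lid by its black handle, let go and moved the gripper clear.

My last checks, taken just before handing in:
- **Lid:** it stands at about 91° by depth fit, and the arm's position when I let go gave about 90°. It stayed there after release.
- **Pin:** it lies wholly inside the tray, clear of the walls in the scene and side views.
- **Pliers, bottle and tape:** by eye, all three are where they were at the start.
- **Forces:** the readings I saw stayed under about 20 N at the wrist. I only read them at the end of each move, so a brief peak in between would not show.

None of these checks failed or disagreed. Handing in gave no verdict.

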